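Reset the tripped breaker behind the lathe console's push-latch cover

TASK

The lathe has cut out. On its control console, press the blue-framed cover once to pop it open, press the one breaker button that has sprung out fully home, then push the cover over and press it down until it latches shut again. Do it all with light pushes of the fingertips, gripping nothing; do not press the start, stop or emergency-stop buttons or turn the speed dial, and leave everything else on the bench where it is.

Things in the scene. Friction and masses are not known exactly. Their poses are not given: they have to be found in the camera images.
- console: the lathe's control console: grey desk box fixed to the bench, 300 mm wide (its y), 209 mm deep (its x). Its top, the desk, slopes at 15 deg from 70 mm high at the front to 126 mm at the back. Origin: centre of its underside, on the bench; x points from its front (towards the robot) to its back, y to its left, z up; only yaw varies. Cover centred at its y = +55 mm, controls at y = -88 mm
- cover (a joint): angle of the push-latch cover about its hinge, rad: 0 (to 0.01) shut and latched, -0.066 pressed in to its stop, 2.0 wide open. A plate 140 mm wide (console y), 94 mm long, 5 mm thick: blue frame, clear window, three white ribs near the front edge. A damped spring drives it open in about 1 s. Shut, it is parallel to the desk, outer face 12.5 mm off it, between black bezel strips 13 mm high at its sides
- cover_press (a point): where to press the cover: on its outer face, middle rib, 80 mm from the hinge axis, half-way along its width; moves with it. Pressed in 5 mm here until it stops (2 to 5 N) and let go, the shut cover springs open; the finger must get out of its way, up and towards the robot. It bears 35 N at most. To latch it again press it the same way, to the stop (5 mm past shut), and let go: it rises to shut and stays
- cover_hinge (a point): middle of the cover's hinge axis (back edge of the cover), fixed to the console, 10 mm off the desk; the axis runs along the console's y. The outer face lies 2.5 mm outside a plane through the axis
- cover_edge (a point): middle of the cover's free front edge, half-way through its thickness, 98 mm from the hinge axis; moves with it. Wide open, the cover leans 10 deg back from upright and its outer face looks away from the robot: to shut it, push that face from behind over towards the robot and down (1 to 3 N), then press it in. Let go short of the stop, it springs open; pressed in again once latched, it pops open again
- reset_top (a point): centre of the top of the sprung-out breaker button, 2 mm above desk level. In a pocket 34 mm deep under the cover stand three breakers in a row along the console's y, 42 mm apart, 50 mm down the slope from the hinge: white 11 mm buttons in 17 mm steel collars. One, in any of the places, stands 7 mm higher and shows a red band. Press it square to the desk: down, tilted 15 deg towards the console's back
- reset_button (a joint): how far that button is pressed in, m: 0 sprung out (tripped), 0.007 fully home, level with its neighbours and 4 mm above its collar; it takes about 3 N and stays where it is left
- start (a joint): green start button, m pressed (0 to 0.005)
- stop (a joint): red stop button, m pressed (0 to 0.005)
- estop (a joint): red mushroom emergency stop, m pressed (0 to 0.006)
- speed (a joint): black speed dial, rad turned from its start (0 to 4.7)
- start_top (a point): centre of the green start button's top, 20 mm across, 21 mm off the desk
- stop_top (a point): centre of the red stop button's top, 20 mm across, 21 mm off the desk
- estop_top (a point): centre of the top of the red emergency-stop mushroom, 40 mm across, 39 mm off the desk, on a yellow plate
- speed_grip (a point): speed dial, on its axis 37 mm off the desk; 36 mm across, 44 mm high
- wax_tin: low round green wax tin with a brass lid, 68 mm across, 46 mm high, beside the console's left end; origin at the centre of its underside
- oil_bottle: amber oil bottle with a red cap, 48 mm across, 125 mm high, just behind the console; origin at the centre of its underside
- live_centre: steel cone centre, 42 mm across, 45 mm high, point up, on the bench in front of the console; origin at the centre of its underside
- dish: shallow blue plastic dish, 130 mm across, 28 mm high; origin at the centre of its underside
- turned_bowl: turned wooden bowl, 124 mm across, 60 mm high; origin at the centre of its underside
- offcut: dark round wood offcut, 64 mm across, 40 mm high; origin at the centre of its underside
- chuck_key: steel T-shaped chuck key lying flat, about 115 mm by 100 mm, 12 mm thick; origin on its underside, near the crossbar

How it is judged:
By the outcome, as a careful person would: the job done as asked, in the order asked, and still so for the second after the job is handed in, with the robot touching nothing.
It also fails if it takes over 48 s, if anything falls off the work surface, if the arm or the gripper's body presses on something with over 40 N, if the wrist force passes 120 N, or if a joint passes its speed limit or range.

ROBOT

A 6-joint arm with a two-finger parallel gripper is mounted at the origin on the work surface. World frame = base frame: x ahead of the robot, y to its left, z up, the work surface at z = 0. Lengths are in m, angles in degrees, forces in N, time in s.
With the tool pointing down it reaches from about 0.35 to 0.85 m from the base axis. Payload 8.1 kg.
Tool frame: the origin (TCP) lies on the mounting face of the last link; the fingertips stand 173 mm ahead of it and the grasp point (between the pads) lies env.grip_depth ahead of it (env.grip_depth is the distance from the TCP to the grasp point, in m); x points along the fingers, y is the direction in which the jaws open and shut, and the axes are right-handed (so a half turn about x gives the same grasp; the last joint's range is limited). The gripper opens to 85 mm and grips with 20 to 120 N. Pads are 22 mm wide; open, the fingers measure 114 mm over their backs; the gripper's body (76 mm by 85 mm) begins 54 mm behind the grasp point. The pads swing forward as they close: fully open they stand 13 mm farther back than shut.
Start: joints at [61.341, 7.471, 85.268, -0, 87.261, -4.893], TCP at [0.242, 0.549, 0.405] pointing down, gripper open.
Joint ranges: [-169.43, 169.43], [-51.17, 129.36], [1.28, 143.12], [-76.62, 256.62], [0, 156.53], [-152.29, 152.29]. Speed limits (degrees/s): [136.94, 136.94, 159.86, 180, 180, 180].

INTERFACE

Orientations are given as [roll, pitch, yaw] about the fixed x, y, z axes, in that order (R = Rz(yaw) Ry(pitch) Rx(roll)).
In Python, from cell import env, read_camera, models gives the robot as it stands. The module is installed in compiled form; this text tells all that it offers.
- The arm moves only by the tool drive_tool, never from a script. Its argument "rows" is a list of rows, each an object of numbers: "tx", "ty", "tz": the shift along the tool's x, y, z in units of 10 cm (1.0 is 10 cm); "wx", "wy", "wz": the turn, a rotation vector about the tool's x, y, z in units of 90 degrees (1.0 is 90 degrees); "jaw": the gripper command: -1 is fully open, 1 is shut, values between are in proportion. A call has exactly 10 rows; each row is the pose to reach, as a shift and turn from the pose measured when the call began, along the tool's axes at that moment; what a row does not reach only later rows make up. A row lasts 1/8 s, in which the tool goes at most 62.5 mm and 10.7 degrees, less where a joint would pass 70% of its speed; a pose out of reach is approached as far as the arm can. A call with a number of a shift or a turn outside -1 to 1 is refused whole. A call with a gripper value outside its range is refused whole. The fingers move at their own pace and stop on an object; "force" is the grip in N (left out, the last holds). Time passes only in rows, so rows that repeat a pose let the fingers close, or fill a call up. It gives the time, the measured TCP pose, the force and the opening at its end, in the units of the state.
- env.observe(): the state, without advancing time (a new reading comes with each control period).
- read_camera(name): name is "scene" or "top"; returns a dict with "frame" (384x512x3 uint8, red, green, blue), "vertical_fov" (degrees; the focal length in pixels is half the picture's height over the tangent of half this angle, whatever the lens; pixels are square), "cx", "cy" (the principal point, pixels), "cam_to_world" (4x4, takes a point from camera to world coordinates). Camera axes: x right, y up, looking along -z (the intrinsics and any distortion apply to the point x, -y, -z); pixel columns grow to the right and rows downward; lengths in m; the calibration is good to about 2 mm. A picture is of the moment at which its call begins. There is no depth.
- env.hand_in(): hands the job in, once; it reports no verdict.
Trained networks look in a picture, given as the dict that the camera call returned (one of the last four; its "shot" number tells which), for a name from the list of things; names that differ only in an ending like _2 or _b are one class to them, and where a whole thing is asked for, a point or a joint stands for the part that bears it (a point fixed in the world has none). Each returns a list of dicts, best first, with "p" (0 to 1); they miss things now and then, are a little off and sometimes report something else, mostly with a low value. They report only what shows in the picture. A call takes as long as a camera call.
- models.masks_of(picture, label): "region" (384x512 bool, what is visible of it) and "bbox" ([left, top, right, bottom] in pixels, round what is visible of it).
The state is a dict: "t": time; "joint_pos": joint angles; "qd": joint speeds; "joint_efforts": joint torques, N m; "tcp_pos": TCP position; "eef_rot": TCP orientation; "ft_force": force on the tool from outside, world axes, zero at the start; "wrist_torque": the same for the moment, N m; "gripper_width": finger opening in m.
Only numpy, scipy, OpenCV 4.12 (cv2) and the standard library are available. Lean on these libraries where they do the work, as an engineer would, in place of code of your own. Each camera call takes 0.05 s, during which the arm holds its last target.

## Working session

There is one attempt and no reset: what is moved stays moved. The work goes in short steps, Python scripts to look and compute and a tool call to move; the robot and the scene stay as the last step left them, time stands still between calls to the robot, and variables do not carry over. Pictures are saved under pics/ and viewed, and the job is handed in when it is done.

Besides the shell and the picture viewer there is one more tool, called after "Request:" as name(argument=value, ...) on one line, values as JSON. drive_tool: Moves the arm, as the interface text tells. Shifts and turns lie within -1 to 1; 1 stands for 10 cm of shift or 90 degrees of turn. Its arguments: {"type":"object","properties":{"rows":{"type":"array"},"force":{"type":"number"}},"required":["rows"]}

```bash
mkdir -p pics; ls
python3 - <<'E'
from cell import env, read_camera, models
import cv2
print(env.grip_depth, env.observe())
for n in ("scene","top"):
    p=read_camera(n); print(n,p["vertical_fov"],p["cx"],p["cy"],p["cam_to_world"].round(4).tolist() if hasattr(p["cam_to_world"],'round') else p["cam_to_world"],[k for k in p])
    cv2.imwrite(f"pics/{n}0.png",p["frame"][:,:,::-1])
    for l in ("console","cover","start","estop","stop","speed","reset_button","wax_tin","oil_bottle","live_centre"):
        r=models.masks_of(p,l)
        print(l,[(round(float(d["p"]),2),list(map(int,d["bbox"]))) for d in r[:2]])
E
```

```text
pics
0.1547 {'t': 0.0, 'joint_pos': array([ 6.13389722e+01,  7.51617658e+00,  8.53314194e+01,  6.15219239e-04,
        8.72626524e+01, -4.89302661e+00]), 'qd': array([ 0.07804094,  0.06557796, -0.07256081,  0.04884033, -0.12221412,
        0.00216537]), 'joint_efforts': array([-1.54377653e-03, -5.69429398e+01, -5.00535822e+01, -3.72779768e-04,
        1.56655954e-02,  3.76778485e-05]), 'tcp_pos': array([0.24168152, 0.548908  , 0.40361248]), 'eef_rot': array([ -95.21235645,   89.88974991, -118.98038765]), 'ft_force': array([0.5537999 , 0.31290449, 0.11627185]), 'wrist_torque': array([ 0.01773259, -0.01001451, -0.03876273]), 'gripper_width': 0.08554462250842844}
scene 48.793574245137606 258.77821428550806 196.1594183675295 [[-0.4335, -0.6648, 0.6083, 1.3867], [0.9011, -0.3175, 0.2952, 0.3932], [-0.0032, 0.6762, 0.7367, 1.1302], [0.0, 0.0, 0.0, 1.0]] ['frame', 'vertical_fov', 'cx', 'cy', 'cam_to_world', 'shot']
console [(0.65, [173, 140, 281, 223])]
cover [(0.7, [222, 156, 260, 185])]
start []
estop []
stop [(0.51, [249, 155, 255, 163]), (0.45, [193, 154, 206, 163])]
speed [(0.65, [172, 134, 189, 152])]
reset_button []
wax_tin [(0.65, [263, 211, 282, 230])]
oil_bottle [(0.91, [172, 179, 193, 205])]
live_centre [(0.38, [248, 155, 255, 165])]
top 49.47904814878948 255.92873973839002 188.96286101531166 [[-0.0267, 0.991, -0.1309, 0.4054], [-0.9996, -0.0259, 0.0082, -0.0059], [0.0047, 0.1311, 0.9914, 1.266], [0.0, 0.0, 0.0, 1.0]] ['frame', 'vertical_fov', 'cx', 'cy', 'cam_to_world', 'shot']
console [(0.6, [254, 176, 372, 261])]
cover [(0.58, [263, 198, 322, 236])]
start []
estop [(0.57, [340, 196, 354, 216])]
stop [(0.55, [347, 224, 358, 233])]
speed [(0.41, [336, 240, 345, 256])]
reset_button []
wax_tin [(0.77, [231, 186, 250, 209])]
oil_bottle [(0.64, [335, 162, 356, 185])]
live_centre [(0.75, [303, 267, 315, 283])]
```

Run:
```python
import cv2
a=cv2.imread("pics/scene0.png");b=cv2.imread("pics/top0.png")
cv2.imwrite("pics/top_c.png",cv2.resize(b[140:310,210:400],None,fx=4,fy=4,interpolation=cv2.INTER_CUBIC)[:600])
cv2.imwrite("pics/scene_c.png",cv2.resize(a[110:260,140:320],None,fx=4,fy=4,interpolation=cv2.INTER_CUBIC))
```

```text
(no output)
```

View pics/scene0.png

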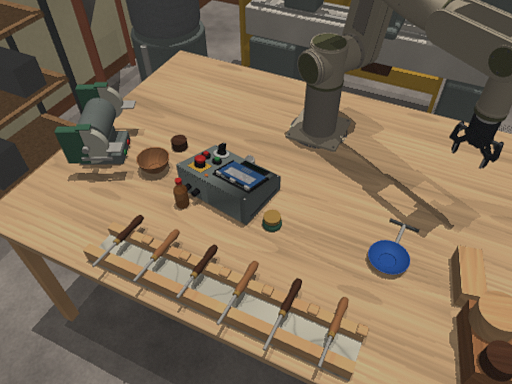

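View pics/top0.png

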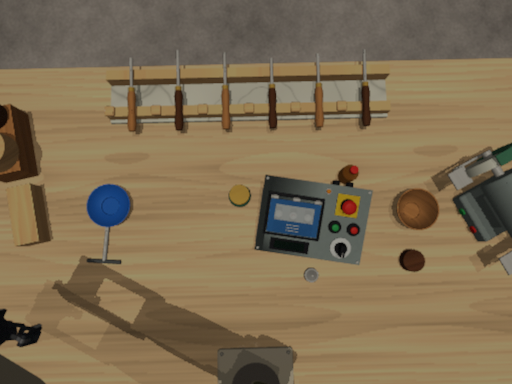

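```bash
sleep 1
```

```text
(no output)
```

View pics/top_c.png

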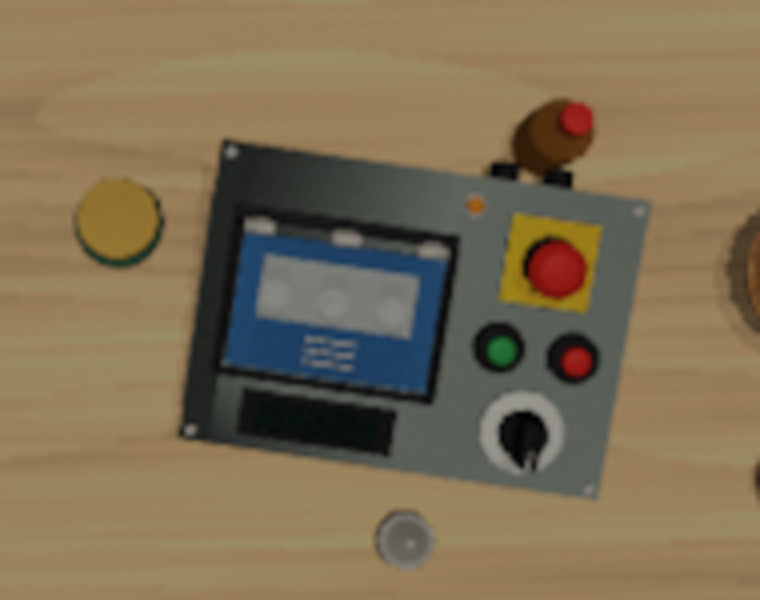

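View pics/scene_c.png

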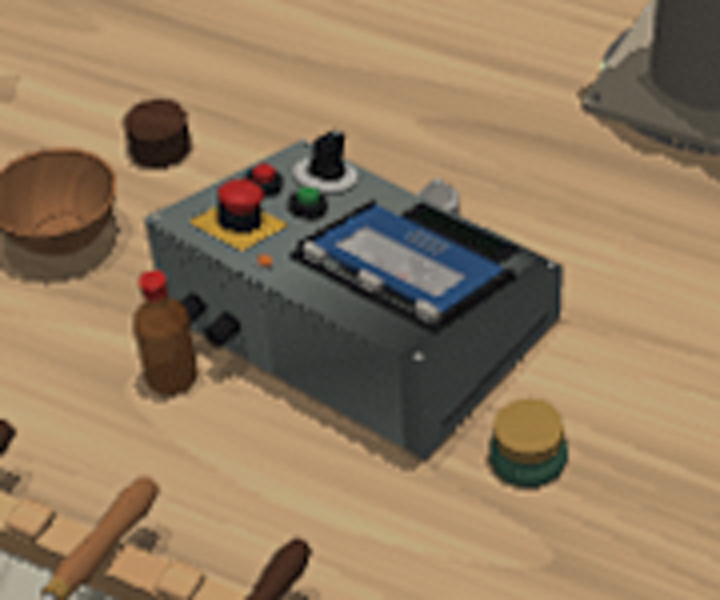

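Run:
```python
import cv2
a=cv2.imread("pics/scene0.png");b=cv2.imread("pics/top0.png")
def crop(im,x0,y0,w,h,f,n):
    c=cv2.resize(im[y0:y0+h,x0:x0+w],None,fx=f,fy=f,interpolation=cv2.INTER_CUBIC)
    c=cv2.convertScaleAbs(c,alpha=1.6,beta=15)
    for i in range(0,w,10): cv2.putText(c,str(x0+i),(i*f,8),0,0.3,(0,255,255),1); cv2.line(c,(i*f,0),(i*f,h*f),(0,255,255) if i%20==0 else (0,160,160),1) if 0 else cv2.line(c,(i*f,10),(i*f,16),(0,255,255),1)
    for i in range(0,h,10): cv2.putText(c,str(y0+i),(0,i*f+4),0,0.3,(0,255,255),1)
    cv2.imwrite(n,c)
crop(b,250,170,128,97,6,"pics/t6.png")
crop(a,170,130,120,98,6,"pics/s6.png")
```

```text
(no output)
```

View pics/t6.png

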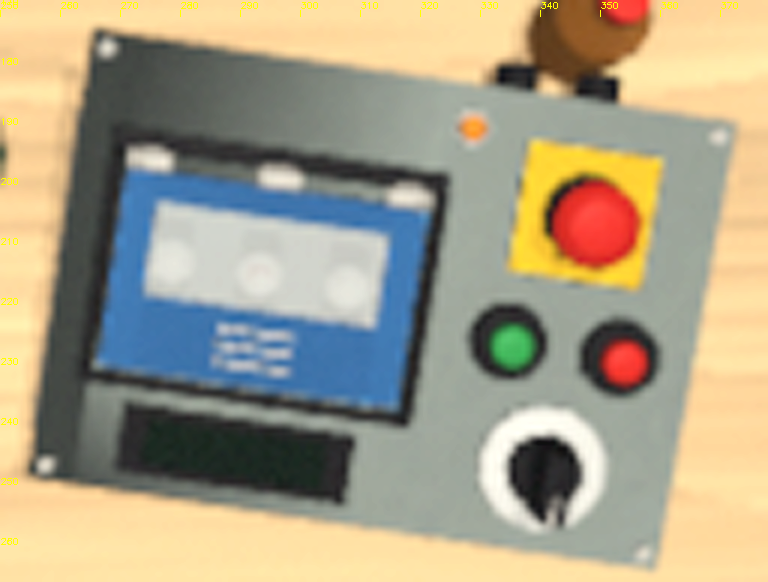

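View pics/s6.png

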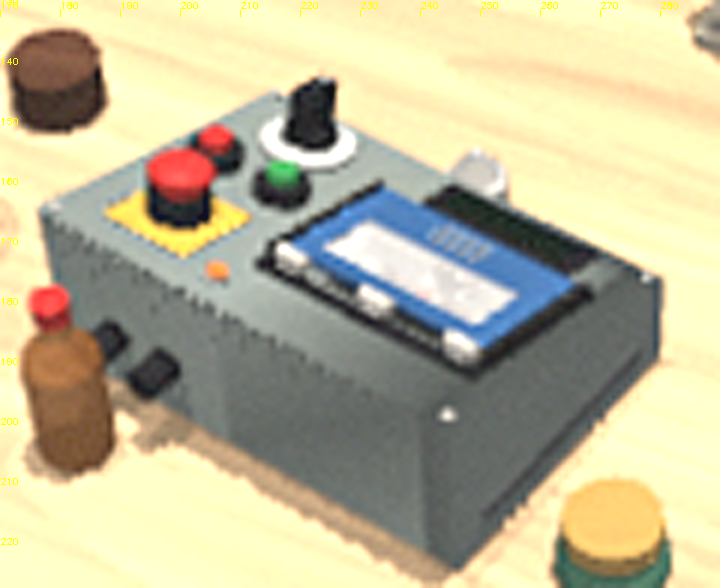

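```bash
cat > h.py <<'E'
import numpy as np
c15,s15=np.cos(np.radians(15)),np.sin(np.radians(15))
def desk(s,y,h): # s: distance up slope from front edge; h normal to desk
    return np.array([-0.1045+s*c15-h*s15, y, 0.070+s*s15+h*c15])
def toworld(p,P):
    c,s=np.cos(P[2]),np.sin(P[2]); return np.array([P[0]+c*p[0]-s*p[1],P[1]+s*p[0]+c*p[1],p[2]])
def proj(pic,w):
    T=np.array(pic["cam_to_world"]); q=T[:3,:3].T@(w-T[:3,3]); f=192/np.tan(np.radians(pic["vertical_fov"]/2))
    return np.array([pic["cx"]+f*q[0]/-q[2], pic["cy"]-f*q[1]/-q[2]])
E
python3 - <<'E'
from h import *
from cell import read_camera
from scipy.optimize import least_squares
pt,ps=read_camera("top"),read_camera("scene")
T=lambda u,v:np.array([250+(u+.5)/6-.5,170+(v+.5)/6-.5]); S=lambda u,v:np.array([170+(u+.5)/6-.5,130+(v+.5)/6-.5])
L=0.209/c15
D=[]
for (cam,px,f) in [
 (pt,T(95,30),lambda h:desk(L,.15,0)),(pt,T(30,472),lambda h:desk(0,.15,0)),(pt,T(655,568),lambda h:desk(0,-.15,0)),(pt,T(737,122),lambda h:desk(L,-.15,0)),
 (ps,S(278,92),lambda h:desk(0,-.15,0)),(ps,S(40,207),lambda h:desk(L,-.15,0)),(ps,S(662,280),lambda h:desk(0,.15,0)),(ps,S(455,570),lambda h:np.array([.1045,.15,0])),
 (pt,T(280,180),lambda h:desk(h,.055,.0125)),(ps,S(375,303),lambda h:desk(h,.055,.0125)),
 (pt,T(90,370),lambda h:desk(h-.098,.125,.0125)),(pt,T(392,412),lambda h:desk(h-.098,-.015,.0125)),
 (ps,S(380,182),lambda h:desk(h-.098,-.015,.0125)),(ps,S(580,287),lambda h:desk(h-.098,.125,.0125)),
 ]: D.append((cam,px,f))
def res(v): # include per-camera pixel bias
    return np.concatenate([proj(c,toworld(f(v[3]),v[:3]))+ (v[4:6] if c is pt else v[6:8])-px for c,px,f in D]+[v[4:]*0.3])
r=least_squares(res,[.6,-.1,0,.15]+[0]*4,loss="soft_l1",x_scale=[.01,.01,.01,.01,1,1,1,1])
print(r.x, np.degrees(r.x[2])); print(r.fun[:28].reshape(-1,2).round(2))
f=192/np.tan(np.radians(pt["vertical_fov"]/2)); print("mm/px",1260/f)
np.save("P.npy",r.x)
P=r.x
for n,s,y,h in [("press",P[3]-.080,.055,.0125),("hinge",P[3],.055,.01)]+[("b%d"%k,P[3]-.05,.055+.042*k,.002) for k in (-1,0,1)]: print(n,toworld(desk(s,y,h),P[:3]).round(4))
# controls: find y,s by top rays
E
```

```text
[ 0.46609756 -0.17224605 -0.17518442  0.15869825 -0.398937   -0.77995354
  0.28772767  0.73293167] -10.037328017415144
[[-0.36 -0.68]
 [-0.73  0.71]
 [-0.06  0.55]
 [ 0.1  -0.08]
 [-0.58 -0.53]
 [-0.77 -0.08]
 [ 0.43  0.12]
 [ 0.11  1.53]
 [-0.24  0.4 ]
 [ 0.42 -0.96]
 [ 1.08 -0.65]
 [ 0.47 -0.18]
 [ 0.9   0.98]
 [-0.55 -0.55]]
mm/px 3.023899170080615
press [ 0.4445 -0.1126  0.1024]
hinge [ 0.5212 -0.1261  0.1207]
b-1 [ 0.4683 -0.1594  0.1001]
b0 [ 0.4757 -0.1181  0.1001]
b1 [ 0.483  -0.0767  0.1001]
```

```bash
cat >> h.py <<'E'
from scipy.spatial.transform import Rotation as Ro
def Rdes(P,tilt=15,flip=False):
    # tool x = down, tilted 'tilt' deg toward console back; tool y = console +-y
    t=np.radians(tilt); x=np.array([np.sin(t),0,-np.cos(t)]); y=np.array([0,-1. if flip else 1.,0]); z=np.cross(x,y)
    return Ro.from_euler('z',P[2])*Ro.from_matrix(np.stack([x,y,z],1))
def cur():
    from cell import env
    o=env.observe(); R=Ro.from_euler('xyz',o["eef_rot"],degrees=True); return o,o["tcp_pos"],R
TIP=0.173
def rel(tip_w,Rd,o=None):
    o,p,R=cur(); tcp=np.asarray(tip_w)-Rd.apply([TIP,0,0])
    return R.inv().apply(tcp-p)/0.1, (R.inv()*Rd).as_rotvec()/(np.pi/2)
E
python3 - <<'E'
from h import *
P=np.load("P.npy"); o,p,R=cur(); print(R.as_matrix().round(3))
for fl in (0,1):
    t,w=rel(toworld(desk(P[3]-.08,.055,.0125+.06),P[:3]),Rdes(P,15,fl)); print(fl,t.round(3),w.round(3))
E
```

```text
[[-0.     0.403  0.915]
 [ 0.     0.915 -0.403]
 [-1.    -0.    -0.   ]]
0 [ 0.772 -5.382  3.936] [-0.152 -0.166  0.02 ]
1 [ 0.772 -5.382  3.936] [1.833 0.029 0.241]
```

Request:
drive_tool(rows=[{"ty": -0.4, "tz": 0.4, "jaw": 1}, {"ty": -0.8, "tz": 0.8, "jaw": 1}, {"ty": -1, "tz": 1, "jaw": 1}, {"ty": -1, "tz": 1, "jaw": 1}, {"ty": -1, "tz": 1, "jaw": 1}, {"ty": -1, "tz": 1, "jaw": 1}, {"ty": -1, "tz": 1, "jaw": 1}, {"ty": -1, "tz": 1, "jaw": 1}, {"ty": -1, "tz": 1, "jaw": 1}, {"ty": -1, "tz": 1, "jaw": 1}], force=30)

```text
$.rows[0]: bad value
```

Request:
drive_tool(rows=[{"ty": -0.15, "tz": 0.15, "jaw": 1}, {"ty": -0.4, "tz": 0.4, "jaw": 1}, {"ty": -0.7, "tz": 0.7, "jaw": 1}, {"ty": -1, "tz": 1, "jaw": 1}, {"ty": -1, "tz": 1, "jaw": 1}, {"ty": -1, "tz": 1, "jaw": 1}, {"ty": -1, "tz": 1, "jaw": 1}, {"ty": -1, "tz": 1, "jaw": 1}, {"ty": -1, "tz": 1, "jaw": 1}, {"ty": -1, "tz": 1, "jaw": 1}])

```text
$.rows[0]: bad value
```

Request:
drive_tool(rows=[{"ty": -0.15, "tz": 0.15, "jaw": 1}, {"ty": -0.4, "tz": 0.4, "jaw": 1}, {"ty": -0.7, "tz": 0.7, "jaw": 1}, {"ty": -1, "tz": 1, "jaw": 1}, {"ty": -1, "tz": 1, "jaw": 1}, {"ty": -1, "tz": 1, "jaw": 1}, {"ty": -1, "tz": 1, "jaw": 1}, {"ty": -1, "tz": 1, "jaw": 1}, {"ty": -1, "tz": 1, "jaw": 1}, {"ty": -1, "tz": 1, "jaw": 1}])

```text
$.rows[0]: bad value
```

Run:
```python
from h import *
P=np.load("P.npy"); o,p,R=cur(); print(o["t"],p,R.as_matrix().round(3),o["joint_pos"],o["gripper_width"],o["ft_force"])
t,w=rel(toworld(desk(P[3]-.08,.055,.0125+.06),P[:3]),Rdes(P)); print(t.round(3),w.round(3))
```

```text
1.2 [0.24178998 0.54913547 0.40469488] [[-0.     0.403  0.915]
 [ 0.     0.915 -0.403]
 [-1.    -0.    -0.   ]] [ 6.13400502e+01  7.47200343e+00  8.52666131e+01  1.41910782e-03
  8.72619511e+01 -4.89311697e+00] 0.08569016292147139 [0.27778538 0.52127796 0.02168315]
[ 0.772 -5.382  3.936] [-0.152 -0.166  0.02 ]
```

Request:
drive_tool(rows=[{"tx": 0, "ty": -0.4, "tz": 0.4, "wx": 0, "wy": 0, "wz": 0, "jaw": 1}, {"tx": 0, "ty": -0.8, "tz": 0.8, "wx": 0, "wy": 0, "wz": 0, "jaw": 1}, {"tx": 0, "ty": -1, "tz": 1, "wx": 0, "wy": 0, "wz": 0, "jaw": 1}, {"tx": 0, "ty": -1, "tz": 1, "wx": 0, "wy": 0, "wz": 0, "jaw": 1}, {"tx": 0, "ty": -1, "tz": 1, "wx": 0, "wy": 0, "wz": 0, "jaw": 1}, {"tx": 0, "ty": -1, "tz": 1, "wx": 0, "wy": 0, "wz": 0, "jaw": 1}, {"tx": 0, "ty": -1, "tz": 1, "wx": 0, "wy": 0, "wz": 0, "jaw": 1}, {"tx": 0, "ty": -1, "tz": 1, "wx": 0, "wy": 0, "wz": 0, "jaw": 1}, {"tx": 0, "ty": -1, "tz": 1, "wx": 0, "wy": 0, "wz": 0, "jaw": 1}, {"tx": 0, "ty": -1, "tz": 1, "wx": 0, "wy": 0, "wz": 0, "jaw": 1}], force=30)

```text
t: 2.45
tcp_pos: [0.293, 0.4174, 0.4047]
eef_rot: [-104.5, 90.0, -128.2]
ft_force: [-0.2, 0.5, 0.5]
gripper_width: 0.0002
```

Request:
drive_tool(rows=[{"tx": 0, "ty": -0.4, "tz": 0.4, "wx": 0, "wy": 0, "wz": 0, "jaw": 1}, {"tx": 0, "ty": -0.8, "tz": 0.8, "wx": 0, "wy": 0, "wz": 0, "jaw": 1}, {"tx": 0, "ty": -1, "tz": 1, "wx": 0, "wy": 0, "wz": 0, "jaw": 1}, {"tx": 0, "ty": -1, "tz": 1, "wx": 0, "wy": 0, "wz": 0, "jaw": 1}, {"tx": 0, "ty": -1, "tz": 1, "wx": 0, "wy": 0, "wz": 0, "jaw": 1}, {"tx": 0, "ty": -1, "tz": 1, "wx": 0, "wy": 0, "wz": 0, "jaw": 1}, {"tx": 0, "ty": -1, "tz": 1, "wx": 0, "wy": 0, "wz": 0, "jaw": 1}, {"tx": 0, "ty": -1, "tz": 1, "wx": 0, "wy": 0, "wz": 0, "jaw": 1}, {"tx": 0, "ty": -1, "tz": 1, "wx": 0, "wy": 0, "wz": 0, "jaw": 1}, {"tx": 0, "ty": -1, "tz": 1, "wx": 0, "wy": 0, "wz": 0, "jaw": 1}])

```text
t: 3.7
tcp_pos: [0.3442, 0.2856, 0.4046]
eef_rot: [-126.0, 90.0, -149.7]
ft_force: [0.1, 0.6, -0.6]
gripper_width: -0.0
```

Request:
drive_tool(rows=[{"tx": 0, "ty": -0.4, "tz": 0.4, "wx": 0, "wy": 0, "wz": 0, "jaw": 1}, {"tx": 0, "ty": -0.8, "tz": 0.8, "wx": 0, "wy": 0, "wz": 0, "jaw": 1}, {"tx": 0, "ty": -1, "tz": 1, "wx": 0, "wy": 0, "wz": 0, "jaw": 1}, {"tx": 0, "ty": -1, "tz": 1, "wx": 0, "wy": 0, "wz": 0, "jaw": 1}, {"tx": 0, "ty": -1, "tz": 1, "wx": 0, "wy": 0, "wz": 0, "jaw": 1}, {"tx": 0, "ty": -1, "tz": 1, "wx": 0, "wy": 0, "wz": 0, "jaw": 1}, {"tx": 0, "ty": -1, "tz": 1, "wx": 0, "wy": 0, "wz": 0, "jaw": 1}, {"tx": 0, "ty": -1, "tz": 1, "wx": 0, "wy": 0, "wz": 0, "jaw": 1}, {"tx": 0, "ty": -1, "tz": 1, "wx": 0, "wy": 0, "wz": 0, "jaw": 1}, {"tx": 0, "ty": -1, "tz": 1, "wx": 0, "wy": 0, "wz": 0, "jaw": 1}])

```text
t: 4.95
tcp_pos: [0.3954, 0.1539, 0.4047]
eef_rot: [-118.3, 90.0, -142.0]
ft_force: [0.7, -0.4, -0.7]
gripper_width: 0.0
```

Run:
```python
from h import *
P=np.load("P.npy"); o,p,R=cur(); print(o["t"],p,R.as_matrix().round(3),o["joint_pos"],o["gripper_width"],o["ft_force"])
t,w=rel(toworld(desk(P[3]-.08,.055,.0125+.06),P[:3]),Rdes(P)); print(t.round(3),w.round(3))
```

```text
4.95 [0.39539291 0.1538596  0.40466567] [[-0.     0.403  0.915]
 [-0.     0.915 -0.403]
 [-1.    -0.    -0.   ]] [ 1.43324253e+01 -2.08872627e+01  1.11434063e+02 -2.28350445e-03
  8.94584200e+01 -5.19220191e+01] 6.772571029077075e-06 [ 0.71022663 -0.43064746 -0.6564317 ]
[ 0.772 -2.384  0.936] [-0.151 -0.166  0.02 ]
```

Request:
drive_tool(rows=[{"tx": 0, "ty": -0.4, "tz": 0.2, "wx": -0.05, "wy": -0.05, "wz": 0, "jaw": 1}, {"tx": 0, "ty": -0.8, "tz": 0.4, "wx": -0.1, "wy": -0.1, "wz": 0.01, "jaw": 1}, {"tx": 0.2, "ty": -1, "tz": 0.4, "wx": -0.15, "wy": -0.166, "wz": 0.02, "jaw": 1}, {"tx": 0.2, "ty": -1, "tz": 0.4, "wx": -0.151, "wy": -0.166, "wz": 0.02, "jaw": 1}, {"tx": 0.2, "ty": -1, "tz": 0.4, "wx": -0.151, "wy": -0.166, "wz": 0.02, "jaw": 1}, {"tx": 0.2, "ty": -1, "tz": 0.4, "wx": -0.151, "wy": -0.166, "wz": 0.02, "jaw": 1}, {"tx": 0.2, "ty": -1, "tz": 0.4, "wx": -0.151, "wy": -0.166, "wz": 0.02, "jaw": 1}, {"tx": 0.2, "ty": -1, "tz": 0.4, "wx": -0.151, "wy": -0.166, "wz": 0.02, "jaw": 1}, {"tx": 0.2, "ty": -1, "tz": 0.4, "wx": -0.151, "wy": -0.166, "wz": 0.02, "jaw": 1}, {"tx": 0.2, "ty": -1, "tz": 0.4, "wx": -0.151, "wy": -0.166, "wz": 0.02, "jaw": 1}])

```text
t: 6.2
tcp_pos: [0.3917, 0.0463, 0.3846]
eef_rot: [0.0, 75.0, -10.1]
ft_force: [1.0, -0.1, -0.4]
gripper_width: 0.0002
```

Run:
```python
from h import *
P=np.load("P.npy"); o,p,R=cur(); print(o["t"],p,o["joint_pos"],o["ft_force"])
t,w=rel(toworld(desk(P[3]-.08,.055,.0125+.05),P[:3]),Rdes(P)); print(t.round(3),w.round(3))
```

```text
6.2 [0.3917433  0.04627943 0.38463965] [  0.62226156 -34.84363824 123.79956151  -2.828843    76.31057122
 -78.98876168] [ 0.96057622 -0.13602047 -0.37806778]
[ 0.702 -1.472  0.039] [-0. -0.  0.]
```

Request:
drive_tool(rows=[{"tx": 0, "ty": -0.4, "tz": 0.04, "wx": 0, "wy": 0, "wz": 0, "jaw": 1}, {"tx": 0, "ty": -0.8, "tz": 0.04, "wx": 0, "wy": 0, "wz": 0, "jaw": 1}, {"tx": 0, "ty": -1, "tz": 0.04, "wx": 0, "wy": 0, "wz": 0, "jaw": 1}, {"tx": 0.1, "ty": -1, "tz": 0.04, "wx": 0, "wy": 0, "wz": 0, "jaw": 1}, {"tx": 0.2, "ty": -1, "tz": 0.04, "wx": 0, "wy": 0, "wz": 0, "jaw": 1}, {"tx": 0.3, "ty": -1, "tz": 0.04, "wx": 0, "wy": 0, "wz": 0, "jaw": 1}, {"tx": 0.3, "ty": -1, "tz": 0.04, "wx": 0, "wy": 0, "wz": 0, "jaw": 1}, {"tx": 0.3, "ty": -1, "tz": 0.04, "wx": 0, "wy": 0, "wz": 0, "jaw": 1}, {"tx": 0.3, "ty": -1, "tz": 0.04, "wx": 0, "wy": 0, "wz": 0, "jaw": 1}, {"tx": 0.3, "ty": -1, "tz": 0.04, "wx": 0, "wy": 0, "wz": 0, "jaw": 1}])

```text
t: 7.45
tcp_pos: [0.3858, -0.0542, 0.3571]
eef_rot: [0.0, 75.0, -10.1]
ft_force: [0.3, -0.4, 0.2]
gripper_width: -0.0004
```

Request:
drive_tool(rows=[{"tx": 0, "ty": -0.2, "tz": 0, "wx": 0, "wy": 0, "wz": 0, "jaw": 1}, {"tx": 0, "ty": -0.4, "tz": 0, "wx": 0, "wy": 0, "wz": 0, "jaw": 1}, {"tx": 0.1, "ty": -0.47, "tz": 0, "wx": 0, "wy": 0, "wz": 0, "jaw": 1}, {"tx": 0.2, "ty": -0.47, "tz": 0, "wx": 0, "wy": 0, "wz": 0, "jaw": 1}, {"tx": 0.3, "ty": -0.47, "tz": 0, "wx": 0, "wy": 0, "wz": 0, "jaw": 1}, {"tx": 0.4, "ty": -0.47, "tz": 0, "wx": 0, "wy": 0, "wz": 0, "jaw": 1}, {"tx": 0.5, "ty": -0.47, "tz": 0, "wx": 0, "wy": 0, "wz": 0, "jaw": 1}, {"tx": 0.55, "ty": -0.47, "tz": 0, "wx": 0, "wy": 0, "wz": 0, "jaw": 1}, {"tx": 0.6, "ty": -0.47, "tz": 0, "wx": 0, "wy": 0, "wz": 0, "jaw": 1}, {"tx": 0.6, "ty": -0.47, "tz": 0, "wx": 0, "wy": 0, "wz": 0, "jaw": 1}])

```text
t: 8.7
tcp_pos: [0.3929, -0.1032, 0.2989]
eef_rot: [0.0, 75.0, -10.0]
ft_force: [-0.2, 0.2, -0.9]
gripper_width: 0.0
```

```bash
cat > look.py <<'E'
import sys,cv2
from h import *
from cell import read_camera
P=np.load("P.npy"); o,p,R=cur(); print(o["t"],p.round(4),o["joint_pos"].round(1),"F tool",R.inv().apply(o["ft_force"]).round(2))
t,w=rel(toworld(desk(P[3]-.08,.055,.0125),P[:3]),Rdes(P)); print("to press point",t.round(3),w.round(3))
if len(sys.argv)>1:
  ims=[]
  for n,(x0,y0,W,H) in (("top",(240,150,130,120)),("scene",(165,95,130,140))):
    q=read_camera(n); im=q["frame"][:,:,::-1]
    f=3 if n=="scene" else 3
    c=cv2.convertScaleAbs(cv2.resize(im[y0:y0+140,x0:x0+W],None,fx=3,fy=3,interpolation=cv2.INTER_CUBIC),alpha=1.5,beta=10)
    tip=proj(q,p+R.apply([TIP,0,0])); pp=proj(q,toworld(desk(P[3]-.08,.055,.0125),P[:3])); print(n,"tip px",tip.round(1),"press px",pp.round(1),"crop from",x0,y0)
    ims.append(c)
    cv2.imwrite(f"pics/{sys.argv[1]}_{n}_raw.png",im)
  cv2.imwrite(f"pics/{sys.argv[1]}.png",np.hstack(ims))
E
python3 look.py a1
```

```text
8.7 [ 0.3929 -0.1032  0.2989] [ -23.6  -29.4  129.3    3.8   65.5 -104.7] F tool [ 0.86  0.16 -0.44]
to press point [ 0.303 -0.003 -0.002] [-0.  0.  0.]
top tip px [292.4 231.2] press px [291.9 228.9] crop from 240 150
scene tip px [247.4 162.5] press px [246.2 169.8] crop from 165 95
```

View pics/a1.png

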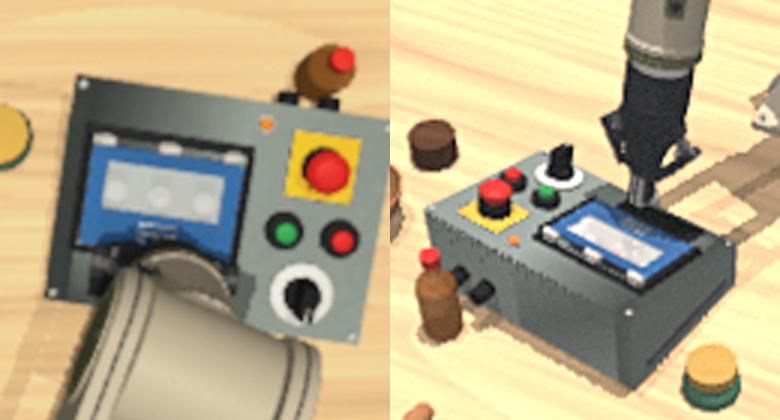

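Request:
drive_tool(rows=[{"tx": 0.06, "ty": 0, "tz": 0, "wx": 0, "wy": 0, "wz": 0, "jaw": 1}, {"tx": 0.12, "ty": 0, "tz": 0, "wx": 0, "wy": 0, "wz": 0, "jaw": 1}, {"tx": 0.18, "ty": 0, "tz": 0, "wx": 0, "wy": 0, "wz": 0, "jaw": 1}, {"tx": 0.22, "ty": 0, "tz": 0, "wx": 0, "wy": 0, "wz": 0, "jaw": 1}, {"tx": 0.25, "ty": 0, "tz": 0, "wx": 0, "wy": 0, "wz": 0, "jaw": 1}, {"tx": 0.27, "ty": 0, "tz": 0, "wx": 0, "wy": 0, "wz": 0, "jaw": 1}, {"tx": 0.28, "ty": 0, "tz": 0, "wx": 0, "wy": 0, "wz": 0, "jaw": 1}, {"tx": 0.29, "ty": 0, "tz": 0, "wx": 0, "wy": 0, "wz": 0, "jaw": 1}, {"tx": 0.3, "ty": 0, "tz": 0, "wx": 0, "wy": 0, "wz": 0, "jaw": 1}, {"tx": 0.3, "ty": 0, "tz": 0, "wx": 0, "wy": 0, "wz": 0, "jaw": 1}])

```text
t: 10.05
tcp_pos: [0.4006, -0.1046, 0.2704]
eef_rot: [-0.0, 74.9, -10.1]
ft_force: [0.4, -0.4, 0.5]
gripper_width: 0.0
```

```bash
python3 look.py
```

```text
10.05 [ 0.4006 -0.1046  0.2704] [ -23.3  -25.8  130.     3.9   61.2 -104.7] F tool [-0.34 -0.28  0.57]
to press point [ 0.007 -0.002 -0.005] [-0.     0.001  0.   ]
```

Request:
drive_tool(rows=[{"tx": 0.01, "ty": 0, "tz": 0, "wx": 0, "wy": 0, "wz": 0, "jaw": 1}, {"tx": 0.02, "ty": 0, "tz": 0, "wx": 0, "wy": 0, "wz": 0, "jaw": 1}, {"tx": 0.03, "ty": 0, "tz": 0, "wx": 0, "wy": 0, "wz": 0, "jaw": 1}, {"tx": 0.04, "ty": 0, "tz": 0, "wx": 0, "wy": 0, "wz": 0, "jaw": 1}, {"tx": 0.05, "ty": 0, "tz": 0, "wx": 0, "wy": 0, "wz": 0, "jaw": 1}, {"tx": 0.05, "ty": 0, "tz": 0, "wx": 0, "wy": 0, "wz": 0, "jaw": 1}, {"tx": 0.05, "ty": 0, "tz": 0, "wx": 0, "wy": 0, "wz": 0, "jaw": 1}, {"tx": 0.05, "ty": 0, "tz": 0, "wx": 0, "wy": 0, "wz": 0, "jaw": 1}, {"tx": 0.05, "ty": 0, "tz": 0, "wx": 0, "wy": 0, "wz": 0, "jaw": 1}, {"tx": 0.05, "ty": 0, "tz": 0, "wx": 0, "wy": 0, "wz": 0, "jaw": 1}])

```text
t: 11.3
tcp_pos: [0.4019, -0.1048, 0.2656]
eef_rot: [-0.0, 74.9, -10.1]
ft_force: [-0.6, -0.2, 1.9]
gripper_width: 0.0001
```

```bash
python3 look.py
```

```text
11.3 [ 0.4019 -0.1048  0.2656] [ -23.3  -25.1  130.     3.9   60.5 -104.7] F tool [-1.94 -0.33 -0.04]
to press point [-0.042 -0.002 -0.005] [-0.     0.001  0.   ]
```

Request:
drive_tool(rows=[{"tx": 0.01, "ty": 0, "tz": 0, "wx": 0, "wy": 0, "wz": 0, "jaw": 1}, {"tx": 0.02, "ty": 0, "tz": 0, "wx": 0, "wy": 0, "wz": 0, "jaw": 1}, {"tx": 0.025, "ty": 0, "tz": 0, "wx": 0, "wy": 0, "wz": 0, "jaw": 1}, {"tx": 0.025, "ty": 0, "tz": 0, "wx": 0, "wy": 0, "wz": 0, "jaw": 1}, {"tx": 0.025, "ty": 0, "tz": 0, "wx": 0, "wy": 0, "wz": 0, "jaw": 1}, {"tx": 0.025, "ty": 0, "tz": 0, "wx": 0, "wy": 0, "wz": 0, "jaw": 1}, {"tx": 0.025, "ty": 0, "tz": 0, "wx": 0, "wy": 0, "wz": 0, "jaw": 1}, {"tx": 0.025, "ty": 0, "tz": 0, "wx": 0, "wy": 0, "wz": 0, "jaw": 1}, {"tx": 0.025, "ty": 0, "tz": 0, "wx": 0, "wy": 0, "wz": 0, "jaw": 1}, {"tx": 0.025, "ty": 0, "tz": 0, "wx": 0, "wy": 0, "wz": 0, "jaw": 1}])

```text
t: 12.55
tcp_pos: [0.4026, -0.105, 0.2642]
eef_rot: [-0.1, 75.0, -10.1]
ft_force: [-11.7, 2.4, 17.1]
gripper_width: 0.0001
```

```bash
python3 look.py
```

```text
12.55 [ 0.4026 -0.105   0.2642] [ -23.3  -24.9  130.     3.9   60.3 -104.7] F tool [-19.64   0.3   -7.13]
to press point [-0.057 -0.002 -0.008] [-0.  0.  0.]
```

Request:
drive_tool(rows=[{"tx": -0.3, "ty": 0, "tz": -0.2, "wx": 0, "wy": 0, "wz": 0, "jaw": 1}, {"tx": -0.65, "ty": 0, "tz": -0.45, "wx": 0, "wy": 0, "wz": 0, "jaw": 1}, {"tx": -0.9, "ty": 0, "tz": -0.5, "wx": 0, "wy": 0, "wz": 0, "jaw": 1}, {"tx": -1, "ty": 0, "tz": -0.5, "wx": 0, "wy": 0, "wz": 0, "jaw": 1}, {"tx": -1, "ty": 0, "tz": -0.5, "wx": 0, "wy": 0, "wz": 0, "jaw": 1}, {"tx": -1, "ty": 0, "tz": -0.5, "wx": 0, "wy": 0, "wz": 0, "jaw": 1}, {"tx": -1, "ty": 0, "tz": -0.5, "wx": 0, "wy": 0, "wz": 0, "jaw": 1}, {"tx": -1, "ty": 0, "tz": -0.5, "wx": 0, "wy": 0, "wz": 0, "jaw": 1}, {"tx": -1, "ty": 0, "tz": -0.5, "wx": 0, "wy": 0, "wz": 0, "jaw": 1}, {"tx": -1, "ty": 0, "tz": -0.5, "wx": 0, "wy": 0, "wz": 0, "jaw": 1}])

```text
t: 13.8
tcp_pos: [0.3295, -0.092, 0.3477]
eef_rot: [-0.1, 75.0, -10.1]
ft_force: [0.5, -0.1, -0.1]
gripper_width: -0.0001
```

```bash
python3 look.py a2
```

```text
13.8 [ 0.3295 -0.092   0.3477] [ -26.6  -46.4  134.2    4.3   77.8 -106.9] F tool [0.27 0.03 0.43]
to press point [ 0.942 -0.002  0.492] [-0.  0.  0.]
top tip px [290.8 255.5] press px [291.9 228.9] crop from 240 150
scene tip px [258.1 141.7] press px [246.2 169.8] crop from 165 95
```

View pics/a2.png

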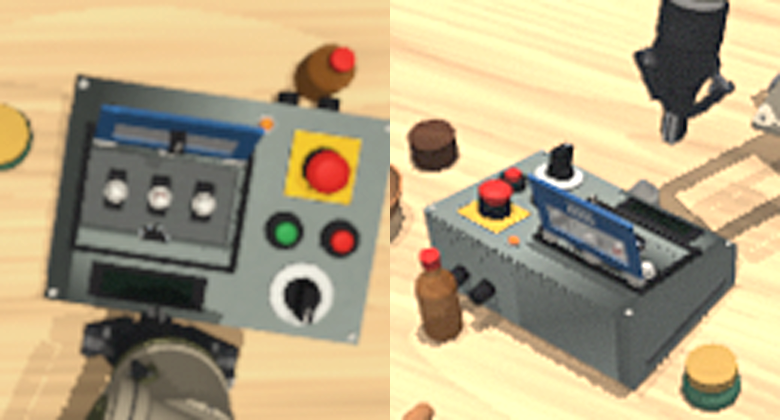

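Run:
```python
import cv2
from h import *
P=np.load("P.npy")
from cell import read_camera,models
b=cv2.imread("pics/a2_top_raw.png")
c=b[195:235,262:322]; cv2.imwrite("pics/z1.png",cv2.convertScaleAbs(cv2.resize(c,None,fx=12,fy=12,interpolation=cv2.INTER_CUBIC),alpha=1.5,beta=10))
q=read_camera("top"); 
for l in ("reset_button","reset_top"):
    for d in models.masks_of(q,l)[:3]: print(l,d["p"],d["bbox"])
for k in (1,0,-1):
    for h in (.002,-.005): print(k,h,proj(q,toworld(desk(P[3]-.05,.055+.042*k,h),P[:3])).round(1), "bias-adj",(proj(q,toworld(desk(P[3]-.05,.055+.042*k,h),P[:3]))+P[4:6]).round(1))
```

```text
1 0.002 [278.5 215.4] bias-adj [278.1 214.6]
1 -0.005 [278.5 214.9] bias-adj [278.1 214.2]
0 0.002 [293.4 217.6] bias-adj [293.  216.9]
0 -0.005 [293.2 217.2] bias-adj [292.8 216.4]
-1 0.002 [308.2 219.9] bias-adj [307.8 219.1]
-1 -0.005 [308.  219.4] bias-adj [307.6 218.6]
```

View pics/z1.png

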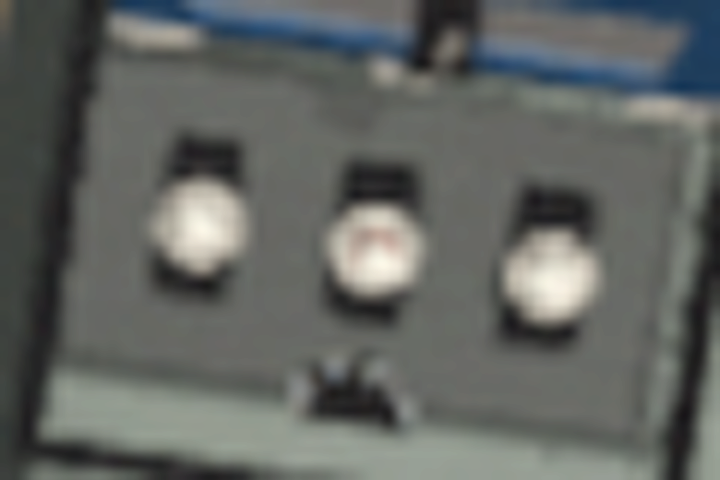

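Run:
```python
from h import *
P=np.load("P.npy")
for h in (.04,.002): print(h,[a.round(3) for a in rel(toworld(desk(P[3]-.0485,.055,h),P[:3]),Rdes(P))])
```

```text
0.04 [array([ 0.668, -0.002,  0.807]), array([-0.   ,  0.001,  0.   ])]
0.002 [array([ 1.048, -0.002,  0.807]), array([-0.   ,  0.001,  0.   ])]
```

Request:
drive_tool(rows=[{"tx": 0.0, "ty": 0, "tz": 0.3, "wx": 0, "wy": 0, "wz": 0, "jaw": 1}, {"tx": 0.15, "ty": 0, "tz": 0.6, "wx": 0, "wy": 0, "wz": 0, "jaw": 1}, {"tx": 0.35, "ty": 0, "tz": 0.8, "wx": 0, "wy": 0, "wz": 0, "jaw": 1}, {"tx": 0.6, "ty": 0, "tz": 0.807, "wx": 0, "wy": 0, "wz": 0, "jaw": 1}, {"tx": 0.75, "ty": 0, "tz": 0.807, "wx": 0, "wy": 0, "wz": 0, "jaw": 1}, {"tx": 0.87, "ty": 0, "tz": 0.807, "wx": 0, "wy": 0, "wz": 0, "jaw": 1}, {"tx": 0.95, "ty": 0, "tz": 0.807, "wx": 0, "wy": 0, "wz": 0, "jaw": 1}, {"tx": 0.99, "ty": 0, "tz": 0.807, "wx": 0, "wy": 0, "wz": 0, "jaw": 1}, {"tx": 1, "ty": 0, "tz": 0.807, "wx": 0, "wy": 0, "wz": 0, "jaw": 1}, {"tx": 1, "ty": 0, "tz": 0.807, "wx": 0, "wy": 0, "wz": 0, "jaw": 1}])

```text
t: 15.3
tcp_pos: [0.4319, -0.1102, 0.2727]
eef_rot: [-0.1, 74.9, -10.2]
ft_force: [0.6, -0.3, 1.1]
gripper_width: -0.0001
```

```bash
python3 look.py a3
python3 - <<'E'
from h import *
P=np.load("P.npy")
print([a.round(3) for a in rel(toworld(desk(P[3]-.0485,.055,.002),P[:3]),Rdes(P))])
E
```

```text
15.3 [ 0.4319 -0.1102  0.2727] [ -22.3  -19.6  125.2    3.6   59.7 -103.6] F tool [-0.88 -0.18  0.93]
to press point [-0.053 -0.001 -0.317] [-0.     0.001  0.   ]
top tip px [293.6 217.3] press px [291.9 228.9] crop from 240 150
scene tip px [240.5 174.5] press px [246.2 169.8] crop from 165 95
[array([ 0.053, -0.001, -0.003]), array([-0.   ,  0.001,  0.   ])]
```

View pics/a3.png

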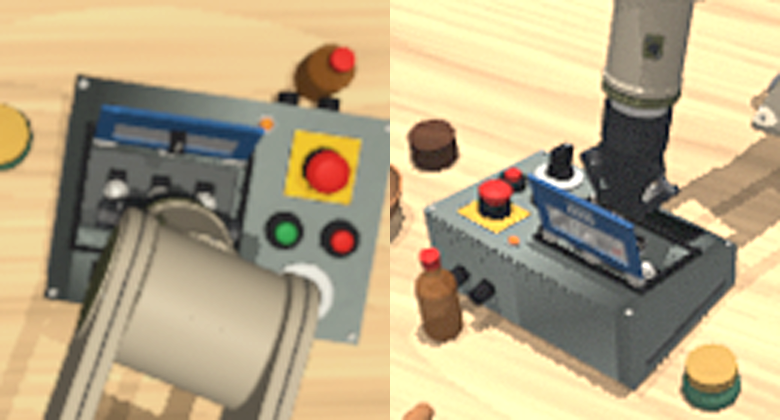

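Request:
drive_tool(rows=[{"tx": 0.03, "ty": 0, "tz": 0, "wx": 0, "wy": 0, "wz": 0, "jaw": 1}, {"tx": 0.045, "ty": 0, "tz": 0, "wx": 0, "wy": 0, "wz": 0, "jaw": 1}, {"tx": 0.06, "ty": 0, "tz": 0, "wx": 0, "wy": 0, "wz": 0, "jaw": 1}, {"tx": 0.075, "ty": 0, "tz": 0, "wx": 0, "wy": 0, "wz": 0, "jaw": 1}, {"tx": 0.09, "ty": 0, "tz": 0, "wx": 0, "wy": 0, "wz": 0, "jaw": 1}, {"tx": 0.1, "ty": 0, "tz": 0, "wx": 0, "wy": 0, "wz": 0, "jaw": 1}, {"tx": 0.11, "ty": 0, "tz": 0, "wx": 0, "wy": 0, "wz": 0, "jaw": 1}, {"tx": 0.12, "ty": 0, "tz": 0, "wx": 0, "wy": 0, "wz": 0, "jaw": 1}, {"tx": 0.12, "ty": 0, "tz": 0, "wx": 0, "wy": 0, "wz": 0, "jaw": 1}, {"tx": 0.12, "ty": 0, "tz": 0, "wx": 0, "wy": 0, "wz": 0, "jaw": 1}])

```text
t: 16.65
tcp_pos: [0.435, -0.1108, 0.261]
eef_rot: [-0.1, 74.9, -10.2]
ft_force: [-0.6, 0.7, -0.0]
gripper_width: -0.0003
```

```bash
python3 look.py
```

```text
16.65 [ 0.435  -0.1108  0.261 ] [ -22.2  -18.   125.3    3.7   58.  -103.7] F tool [-0.17  0.58 -0.65]
to press point [-0.174 -0.001 -0.317] [-0.     0.001  0.   ]
```

Request:
drive_tool(rows=[{"tx": 0.005, "ty": 0, "tz": 0, "wx": 0, "wy": 0, "wz": 0, "jaw": 1}, {"tx": 0.01, "ty": 0, "tz": 0, "wx": 0, "wy": 0, "wz": 0, "jaw": 1}, {"tx": 0.015, "ty": 0, "tz": 0, "wx": 0, "wy": 0, "wz": 0, "jaw": 1}, {"tx": 0.02, "ty": 0, "tz": 0, "wx": 0, "wy": 0, "wz": 0, "jaw": 1}, {"tx": 0.02, "ty": 0, "tz": 0, "wx": 0, "wy": 0, "wz": 0, "jaw": 1}, {"tx": 0.02, "ty": 0, "tz": 0, "wx": 0, "wy": 0, "wz": 0, "jaw": 1}, {"tx": 0.02, "ty": 0, "tz": 0, "wx": 0, "wy": 0, "wz": 0, "jaw": 1}, {"tx": 0.02, "ty": 0, "tz": 0, "wx": 0, "wy": 0, "wz": 0, "jaw": 1}, {"tx": 0.02, "ty": 0, "tz": 0, "wx": 0, "wy": 0, "wz": 0, "jaw": 1}, {"tx": 0.02, "ty": 0, "tz": 0, "wx": 0, "wy": 0, "wz": 0, "jaw": 1}])

```text
t: 17.9
tcp_pos: [0.4356, -0.1109, 0.2603]
eef_rot: [-0.1, 74.9, -10.2]
ft_force: [-11.1, 2.9, 15.1]
gripper_width: 0.0002
```

```bash
python3 look.py
```

```text
17.9 [ 0.4356 -0.1109  0.2603] [ -22.2  -17.8  125.3    3.7   57.9 -103.7] F tool [-17.57   0.88  -7.09]
to press point [-0.183 -0.001 -0.321] [0.    0.001 0.   ]
```

Request:
drive_tool(rows=[{"tx": -0.2, "ty": 0, "tz": 0, "wx": 0, "wy": 0, "wz": 0, "jaw": 1}, {"tx": -0.5, "ty": 0, "tz": -0.2, "wx": 0, "wy": 0, "wz": 0, "jaw": 1}, {"tx": -0.9, "ty": 0, "tz": -0.5, "wx": 0, "wy": 0, "wz": 0, "jaw": 1}, {"tx": -1, "ty": 0, "tz": -0.8, "wx": 0, "wy": 0, "wz": 0, "jaw": 1}, {"tx": -1, "ty": 0, "tz": -0.8, "wx": 0, "wy": 0, "wz": 0, "jaw": 1}, {"tx": -1, "ty": 0, "tz": -0.8, "wx": 0, "wy": 0, "wz": 0, "jaw": 1}, {"tx": -1, "ty": 0, "tz": -0.8, "wx": 0, "wy": 0, "wz": 0, "jaw": 1}, {"tx": -1, "ty": 0, "tz": -0.8, "wx": 0, "wy": 0, "wz": 0, "jaw": 1}, {"tx": -1, "ty": 0, "tz": -0.8, "wx": 0, "wy": 0, "wz": 0, "jaw": 1}, {"tx": -1, "ty": 0, "tz": -0.8, "wx": 0, "wy": 0, "wz": 0, "jaw": 1}])

```text
t: 19.15
tcp_pos: [0.334, -0.0929, 0.3358]
eef_rot: [-0.1, 74.9, -10.1]
ft_force: [-0.1, -0.8, -0.1]
gripper_width: 0.0001
```

```bash
python3 look.py a4
python3 - <<'E'
import cv2,numpy as np
b=cv2.imread("pics/a4_top_raw.png"); a=cv2.imread("pics/a2_top_raw.png");s=cv2.imread("pics/a4_scene_raw.png"); s2=cv2.imread("pics/a2_scene_raw.png")
z=lambda c:cv2.convertScaleAbs(cv2.resize(c,None,fx=6,fy=6,interpolation=cv2.INTER_CUBIC),alpha=1.5,beta=10)
cv2.imwrite("pics/z2.png",np.vstack([np.hstack([z(a[195:235,262:322]),z(b[195:235,262:322])]),np.hstack([z(s2[145:195,205:265]),z(s[145:195,205:265])])]))
E
```

```text
19.15 [ 0.334  -0.0929  0.3358] [ -26.4  -45.   134.7    4.3   75.9 -106.8] F tool [ 0.08 -0.85 -0.  ]
to press point [ 0.815 -0.001  0.479] [0.    0.001 0.   ]
top tip px [290.6 253.6] press px [291.9 228.9] crop from 240 150
scene tip px [257.4 145.1] press px [246.2 169.8] crop from 165 95
```

View pics/z2.png

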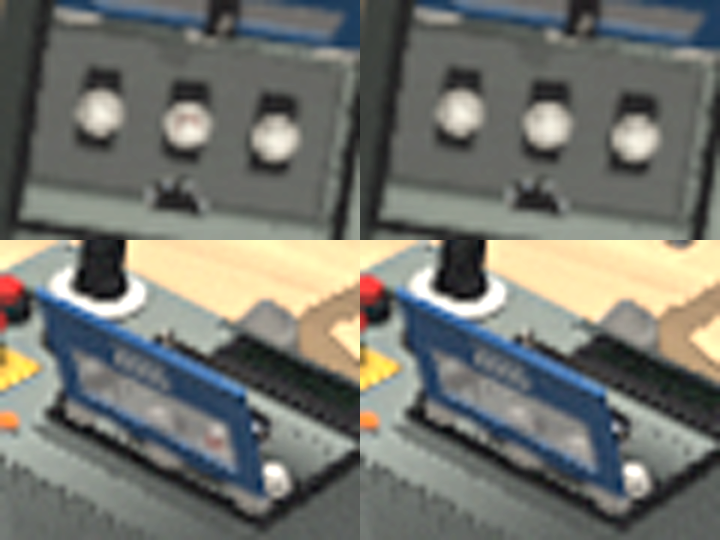

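Request:
drive_tool(rows=[{"tx": -0.3, "ty": 0, "tz": 0.1, "wx": 0, "wy": 0, "wz": 0, "jaw": 1}, {"tx": -0.5, "ty": 0, "tz": 0.4, "wx": 0, "wy": 0, "wz": 0, "jaw": 1}, {"tx": -0.56, "ty": 0, "tz": 0.8, "wx": 0, "wy": 0, "wz": 0, "jaw": 1}, {"tx": -0.56, "ty": 0, "tz": 1, "wx": 0, "wy": 0, "wz": 0, "jaw": 1}, {"tx": -0.56, "ty": 0, "tz": 1, "wx": 0, "wy": 0, "wz": 0, "jaw": 1}, {"tx": -0.56, "ty": 0, "tz": 1, "wx": 0, "wy": 0, "wz": 0, "jaw": 1}, {"tx": -0.56, "ty": 0, "tz": 1, "wx": 0, "wy": 0, "wz": 0, "jaw": 1}, {"tx": -0.56, "ty": 0, "tz": 1, "wx": 0, "wy": 0, "wz": 0, "jaw": 1}, {"tx": -0.56, "ty": 0, "tz": 1, "wx": 0, "wy": 0, "wz": 0, "jaw": 1}, {"tx": -0.56, "ty": 0, "tz": 1, "wx": 0, "wy": 0, "wz": 0, "jaw": 1}])

```text
t: 20.5
tcp_pos: [0.4146, -0.1071, 0.4161]
eef_rot: [-0.1, 74.9, -10.2]
ft_force: [-1.4, -0.3, 0.7]
gripper_width: -0.0003
```

```bash
python3 look.py
```

```text
20.5 [ 0.4146 -0.1071  0.4161] [ -22.8  -29.3  116.9    3.3   77.6 -103.1] F tool [-0.98 -0.58 -1.08]
to press point [ 1.377e+00 -1.000e-03 -5.210e-01] [0.    0.001 0.   ]
```

Request:
drive_tool(rows=[{"tx": 0, "ty": 0, "tz": 0.35, "wx": 0, "wy": 0, "wz": 0, "jaw": 1}, {"tx": 0, "ty": 0, "tz": 0.75, "wx": 0, "wy": 0, "wz": 0, "jaw": 1}, {"tx": 0, "ty": 0, "tz": 1, "wx": 0, "wy": 0, "wz": 0, "jaw": 1}, {"tx": 0, "ty": 0, "tz": 1, "wx": 0, "wy": 0, "wz": 0, "jaw": 1}, {"tx": 0.1, "ty": 0, "tz": 1, "wx": 0, "wy": 0, "wz": 0, "jaw": 1}, {"tx": 0.3, "ty": 0, "tz": 1, "wx": 0, "wy": 0, "wz": 0, "jaw": 1}, {"tx": 0.45, "ty": 0, "tz": 1, "wx": 0, "wy": 0, "wz": 0, "jaw": 1}, {"tx": 0.57, "ty": 0, "tz": 1, "wx": 0, "wy": 0, "wz": 0, "jaw": 1}, {"tx": 0.62, "ty": 0, "tz": 1, "wx": 0, "wy": 0, "wz": 0, "jaw": 1}, {"tx": 0.62, "ty": 0, "tz": 1, "wx": 0, "wy": 0, "wz": 0, "jaw": 1}])

```text
t: 21.75
tcp_pos: [0.5255, -0.1268, 0.3821]
eef_rot: [-0.1, 74.9, -10.2]
ft_force: [-0.3, 0.7, 0.6]
gripper_width: 0.0001
```

```bash
python3 look.py a5
```

```text
21.75 [ 0.5255 -0.1268  0.3821] [ -19.9   -8.8  104.5    2.7   69.5 -100.5] F tool [-0.71  0.68 -0.21]
to press point [ 7.560e-01 -1.000e-03 -1.519e+00] [0.    0.001 0.   ]
top tip px [302.7 177.8] press px [291.9 228.9] crop from 240 150
scene tip px [220.9 166.9] press px [246.2 169.8] crop from 165 95
```

View pics/a5.png

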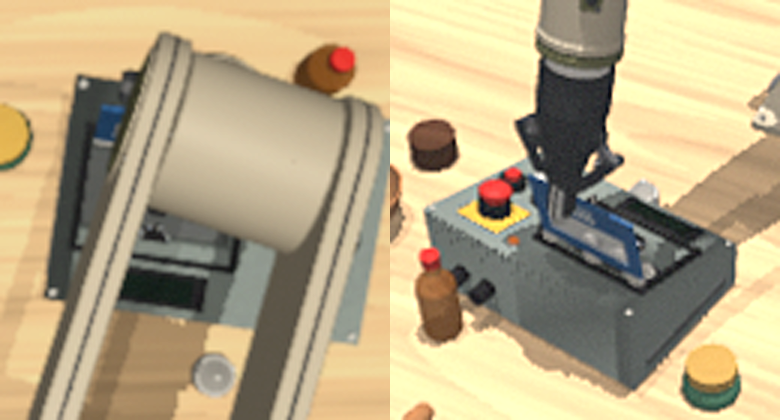

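Request:
drive_tool(rows=[{"tx": 0, "ty": 0, "tz": -0.1, "wx": 0, "wy": 0, "wz": 0, "jaw": 1}, {"tx": 0, "ty": 0, "tz": -0.19, "wx": 0, "wy": 0, "wz": 0, "jaw": 1}, {"tx": -0.01, "ty": 0, "tz": -0.27, "wx": 0, "wy": 0, "wz": 0, "jaw": 1}, {"tx": -0.02, "ty": 0, "tz": -0.35, "wx": 0, "wy": 0, "wz": 0, "jaw": 1}, {"tx": -0.03, "ty": 0, "tz": -0.43, "wx": 0, "wy": 0, "wz": 0, "jaw": 1}, {"tx": -0.04, "ty": 0, "tz": -0.51, "wx": 0, "wy": 0, "wz": 0, "jaw": 1}, {"tx": -0.05, "ty": 0, "tz": -0.59, "wx": 0, "wy": 0, "wz": 0, "jaw": 1}, {"tx": -0.05, "ty": 0, "tz": -0.66, "wx": 0, "wy": 0, "wz": 0, "jaw": 1}, {"tx": -0.045, "ty": 0, "tz": -0.73, "wx": 0, "wy": 0, "wz": 0, "jaw": 1}, {"tx": -0.04, "ty": 0, "tz": -0.8, "wx": 0, "wy": 0, "wz": 0, "jaw": 1}])

```text
t: 23.1
tcp_pos: [0.4482, -0.1131, 0.3657]
eef_rot: [-0.2, 74.9, -10.2]
ft_force: [1.2, 0.0, 0.1]
gripper_width: -0.0002
```

```bash
python3 look.py a6
```

```text
23.1 [ 0.4482 -0.1131  0.3657] [ -21.8  -21.7  116.8    3.2   70.1 -102.4] F tool [0.18 0.23 1.13]
to press point [ 0.801 -0.    -0.72 ] [0.    0.002 0.   ]
top tip px [297.9 208.6] press px [291.9 228.9] crop from 240 150
scene tip px [236.4 157. ] press px [246.2 169.8] crop from 165 95
```

View pics/a6.png

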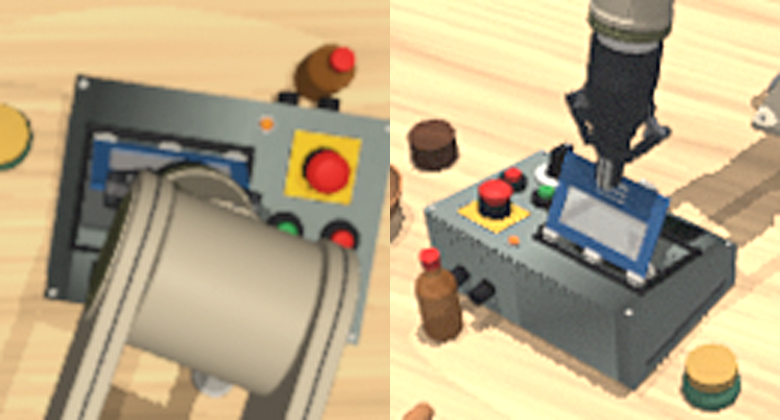

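Request:
drive_tool(rows=[{"tx": 0.04, "ty": 0, "tz": -0.15, "wx": 0, "wy": 0, "wz": 0, "jaw": 1}, {"tx": 0.105, "ty": 0, "tz": -0.285, "wx": 0, "wy": 0, "wz": 0, "jaw": 1}, {"tx": 0.19, "ty": 0, "tz": -0.41, "wx": 0, "wy": 0, "wz": 0, "jaw": 1}, {"tx": 0.3, "ty": 0, "tz": -0.52, "wx": 0, "wy": 0, "wz": 0, "jaw": 1}, {"tx": 0.425, "ty": 0, "tz": -0.61, "wx": 0, "wy": 0, "wz": 0, "jaw": 1}, {"tx": 0.57, "ty": 0, "tz": -0.67, "wx": 0, "wy": 0, "wz": 0, "jaw": 1}, {"tx": 0.675, "ty": 0, "tz": -0.7, "wx": 0, "wy": 0, "wz": 0, "jaw": 1}, {"tx": 0.755, "ty": 0, "tz": -0.72, "wx": 0, "wy": 0, "wz": 0, "jaw": 1}, {"tx": 0.8, "ty": 0, "tz": -0.72, "wx": 0, "wy": 0, "wz": 0, "jaw": 1}, {"tx": 0.82, "ty": 0, "tz": -0.72, "wx": 0, "wy": 0, "wz": 0, "jaw": 1}])

```text
t: 24.45
tcp_pos: [0.4005, -0.1047, 0.2671]
eef_rot: [-0.1, 75.0, -10.2]
ft_force: [-2.2, 0.8, 2.5]
gripper_width: 0.0004
```

```bash
python3 look.py a7
```

```text
24.45 [ 0.4005 -0.1047  0.2671] [ -23.3  -25.5  130.1    3.9   60.8 -104.8] F tool [-3.    0.38 -1.59]
to press point [-0.024 -0.001  0.005] [-0.  0.  0.]
top tip px [291.8 228.8] press px [291.9 228.9] crop from 240 150
scene tip px [246.2 170.4] press px [246.2 169.8] crop from 165 95
```

View pics/a7.png

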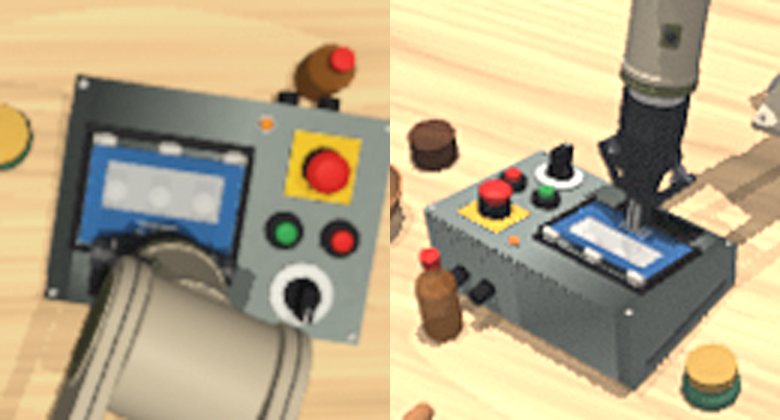

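Request:
drive_tool(rows=[{"tx": 0.01, "ty": 0, "tz": 0, "wx": 0, "wy": 0, "wz": 0, "jaw": 1}, {"tx": 0.02, "ty": 0, "tz": 0, "wx": 0, "wy": 0, "wz": 0, "jaw": 1}, {"tx": 0.03, "ty": 0, "tz": 0, "wx": 0, "wy": 0, "wz": 0, "jaw": 1}, {"tx": 0.035, "ty": 0, "tz": 0, "wx": 0, "wy": 0, "wz": 0, "jaw": 1}, {"tx": 0.04, "ty": 0, "tz": 0, "wx": 0, "wy": 0, "wz": 0, "jaw": 1}, {"tx": 0.042, "ty": 0, "tz": 0, "wx": 0, "wy": 0, "wz": 0, "jaw": 1}, {"tx": 0.042, "ty": 0, "tz": 0, "wx": 0, "wy": 0, "wz": 0, "jaw": 1}, {"tx": 0.042, "ty": 0, "tz": 0, "wx": 0, "wy": 0, "wz": 0, "jaw": 1}, {"tx": 0.042, "ty": 0, "tz": 0, "wx": 0, "wy": 0, "wz": 0, "jaw": 1}, {"tx": 0.042, "ty": 0, "tz": 0, "wx": 0, "wy": 0, "wz": 0, "jaw": 1}])

```text
t: 25.8
tcp_pos: [0.4017, -0.1049, 0.2641]
eef_rot: [-0.2, 74.9, -10.2]
ft_force: [-9.0, 1.5, 12.2]
gripper_width: -0.0001
```

```bash
python3 look.py
```

```text
25.8 [ 0.4017 -0.1049  0.2641] [ -23.3  -25.1  130.1    3.9   60.3 -104.8] F tool [-14.16  -0.09  -5.6 ]
to press point [-0.056 -0.001  0.002] [0.    0.001 0.   ]
```

Request:
drive_tool(rows=[{"tx": -0.1, "ty": 0, "tz": -0.02, "wx": 0, "wy": 0, "wz": 0, "jaw": 1}, {"tx": -0.4, "ty": 0, "tz": -0.2, "wx": 0, "wy": 0, "wz": 0, "jaw": 1}, {"tx": -0.8, "ty": 0, "tz": -0.5, "wx": 0, "wy": 0, "wz": 0, "jaw": 1}, {"tx": -1, "ty": 0, "tz": -0.5, "wx": 0, "wy": 0, "wz": 0, "jaw": 1}, {"tx": -1, "ty": 0, "tz": -0.5, "wx": 0, "wy": 0, "wz": 0, "jaw": 1}, {"tx": -1, "ty": 0, "tz": -0.5, "wx": 0, "wy": 0, "wz": 0, "jaw": 1}, {"tx": -1, "ty": 0, "tz": -0.5, "wx": 0, "wy": 0, "wz": 0, "jaw": 1}, {"tx": -1, "ty": 0, "tz": -0.5, "wx": 0, "wy": 0, "wz": 0, "jaw": 1}, {"tx": -1, "ty": 0, "tz": -0.5, "wx": 0, "wy": 0, "wz": 0, "jaw": 1}, {"tx": -1, "ty": 0, "tz": -0.5, "wx": 0, "wy": 0, "wz": 0, "jaw": 1}])

```text
t: 27.05
tcp_pos: [0.3286, -0.0919, 0.3474]
eef_rot: [-0.1, 75.0, -10.1]
ft_force: [0.7, 0.2, 0.6]
gripper_width: 0.0001
```

```bash
python3 look.py a8
```

```text
27.05 [ 0.3286 -0.0919  0.3474] [ -26.7  -46.6  134.3    4.3   77.9 -107. ] F tool [-0.38  0.27  0.74]
to press point [ 0.941 -0.001  0.502] [0. 0. 0.]
top tip px [290.7 255.8] press px [291.9 228.9] crop from 240 150
scene tip px [258.3 141.6] press px [246.2 169.8] crop from 165 95
```

View pics/a8.png

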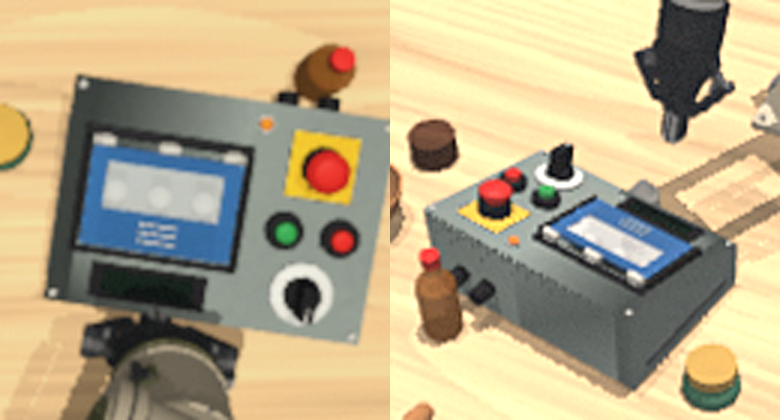

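View pics/a8_top_raw.png

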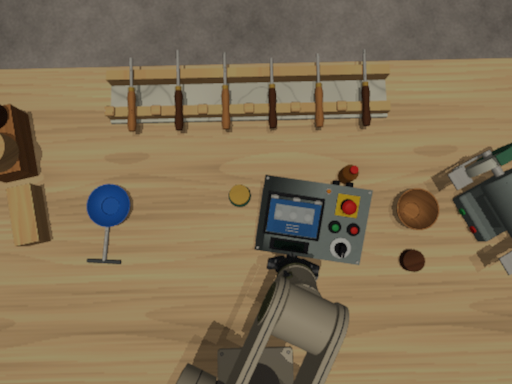

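Run:
```python
import cv2,numpy as np
from cell import env,read_camera
a=cv2.imread("pics/scene0.png").astype(int); b=read_camera("scene")["frame"][:,:,::-1].astype(int)
d=np.abs(a-b).max(2); print("cover diff",d[155:190,215:268].mean(),d[155:190,215:268].max(),"controls",d[130:175,172:215].mean(), "live centre",d[152:166,246:256].mean())
print(env.hand_in(), env.observe()["t"])
```

```text
cover diff 8.35633423180593 97 controls 3.5286821705426354 live centre 20.65
the job is handed in; nothing more can be done
the job is handed in; nothing more can be done
```

I pressed the cover once to pop it open, pressed the sprung-out middle breaker home, then pushed the cover over from behind, pressed it to its stop and let go. I handed the job in at about 27 s of the 48 s allowed, with the arm clear of everything.

**Last checks**
- **Cover:** it opened after one press, at about 20 N. For latching I pressed it to the same depth, at about 14 N. The last pictures, about 1 s after letting go, show it shut and staying shut.
- **Breaker:** I pressed until the force rose to about 18 N. Afterwards the red band was gone in both camera views, and the button looked level with its neighbours.
- **Everything else:** in the pictures the start, stop, emergency-stop and dial look unchanged, and the things around the console are where they were. I did not measure those joints.

**What did not fully agree**
- **Image comparison:** the first and last scene pictures did not match exactly. The cover area differed by 8 grey levels on average (97 at most), and the steel cone centre by about 21. I put this down to the arm's shadow now lying across that area, but I did not check. The cone was hidden under the arm in the last top view and visible, apparently in place, in the scene view.
- **Networks:** they never found the reset button, so I identified the tripped breaker by eye from its red band and the known 42 mm layout.

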